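Pump up a vacuum board holder

TASK

Set the vacuum on the board holder: first push its vent tab fully over to the stop, away from the robot's side of the block, then press the pump plunger all the way down and let it come all the way up again, over and over, until the indicator pin stands fully out of the block. Only push and press with the fingertips; lift nothing. Do not pump before the vent is shut, do not touch the pin itself, leave the other things on the bench where they are, and finish with the plunger up and let go.

Things in the scene. Friction and masses are not known exactly. Their poses are not given: they have to be found in the camera images.
- holder: vacuum board holder, fixed. Origin on the bench under the centre of its pump block, a grey box 100 (own x) x 200 (own y) x 70 mm high. Own +x points away from the robot, z up. Beyond it (x 50 to 170 mm, 150 mm wide, up to 62 mm high) a platen with a circuit board. On the block's top: vent tab at y = -75 mm, plunger at x 12, y -5 mm, indicator pin at x 12, y 60 mm
- vent_tab (a point): centre of the vent tab, a black upright block 10 mm thick (holder x), 26 mm wide (holder y), its top 99 mm above the bench (29 mm above the block's top). This point lies 86 mm above the bench, in the middle of the 10 mm thickness
- vent (a joint): slide of the vent tab along the holder's +x, m: 0 is open (nearest the robot's side), 0.030 is shut, against its stop. Slides with about 2.5 N of friction and stays where it is left
- plunger_top (a point): centre of the flat top face of the plunger's cap, a black mushroom head 42 mm across (flat part 32 mm) and 12 mm thick on an 18 mm steel stem; 125 mm above the bench when up. Pressed straight down
- plunger (a joint): how far the plunger is down, m: 0 up, 0.022 bottom stop. Spring: about 5 N at the top, 11 N at the bottom; it rises by itself in under half a second when let go. A stroke counts if it passes 0.019 and comes all the way up again: as it rises it lifts the pin, by up to 10 mm. Two to five strokes are needed, depending on the pin's start
- pin_top (a point): centre of the top face of the indicator pin, a plain steel pin of 12 mm diameter with a head 16 mm across, beside the plunger (65 mm from its axis). With the pin in, this point is 77 mm above the bench; fully out it is 117 mm above the bench, and a black rubber band round the pin's foot has come into sight
- pin (a joint): how far the pin has come out, m: 0 is in, 0.040 is fully out, where it remains; further strokes do no harm. It stays where it is between strokes
- pin_rod: the indicator pin as a solid (origin on its axis, 7 mm below its top face); not to be touched
- jar: bystander: small white-capped jar, 46 mm across, 45 mm high; origin under its centre
- loupe: bystander: black eye loupe, 38 mm across, 36 mm high; origin under its centre
- dish: bystander: shallow black dish, 68 mm across, 18 mm high; origin under its centre
- screwdriver: bystander: screwdriver 140 mm long, lying along its own x
- tweezers: bystander: steel tweezers 120 mm long, 6 mm high, lying along its own x; origin under the middle
- dispenser: bystander: white solvent dispenser bottle with a round steel dish on top, 64 mm across, 128 mm high; origin under its centre. It is not the pump
- spool: bystander: solder spool, 60 mm across, 44 mm high; origin under its centre
- tray: bystander: black parts tray with four compartments, 80 by 100 by 30 mm; origin under its centre

How it is judged:
On the way, in this order (a step that is already met when the one before it is completed fails the run):
1. the vent tab is pushed fully to its stop (value of joint vent above 0.027 m), for 0.2 s.
2. the plunger is pressed down for a stroke (value of joint plunger above 0.017 m).
3. the indicator pin has been pumped fully out and the plunger is up again (value of joint pin above 0.037 m and value of joint plunger below 0.002 m), for 0.2 s.
At the end, for the whole second after the job is handed in: vent tab within 3 mm of its stop, pin within 3 mm of fully out (40 mm), plunger back up within 2 mm, every bystander within 30 mm of where it was, the robot clear of everything (all of step 3 and value of joint vent above 0.027 m and distance of each of jar, loupe, dish, screwdriver, tweezers, dispenser, spool, tray from where it was at the start of the episode below 0.03 m); the robot touches nothing.
It fails at once if the plunger is pumped while the vent is still open (value of joint vent below 0.025 m and value of joint plunger above 0.006 m).
It fails at once if the indicator pin is touched by the robot (contact force between pin_rod and the fingers above 1 N or contact force between pin_rod and the arm above 1 N).
It fails at once if a bystander is pushed out of its place or lifted (distance of any of jar, loupe, dish, screwdriver, tweezers, dispenser, spool, tray from where it was at the start of the episode above 0.03 m or height (world z) of any of jar, loupe, dish, screwdriver, tweezers, dispenser, spool, tray above 0.02 m).
It also fails if it takes over 48 s, if anything falls off the work surface, if the arm or the gripper's body presses on something with over 40 N, if the wrist force passes 120 N, or if a joint passes its speed limit or range.

ROBOT

A 7-joint arm with a two-finger parallel gripper is mounted at the origin on the work surface. World frame = base frame: x ahead of the robot, y to its left, z up, the work surface at z = 0. Lengths are in m, angles in rad, forces in N, time in s.
With the tool pointing down it reaches from about 0.425 to 0.925 m from the base axis. Payload 6.8 kg.
Tool frame: the origin (TCP) lies on the centre line of the jaws, within the pads' length; the fingertips stand 14 mm ahead of it and the grasp point (between the pads) lies 5 mm behind it (r.tips_ahead is the distance from the TCP to the fingertips, in m); z points along the fingers, y is the line along which they close (so a half turn about z gives the same grasp; the last joint's range is limited). The gripper opens to 85 mm and grips with 20 to 120 N. Pads are 22 mm wide; open, the fingers measure 114 mm over their backs; the gripper's body (76 mm by 85 mm) begins 54 mm behind the grasp point. The pads swing forward as they close: fully open they stand 13 mm farther back than shut.
Start: joints at [-1.406, 0.477, 0.022, 1.555, -0.011, 1.109, -0.083], TCP at [0.182, 0.65, 0.245] pointing down, gripper open.
Joint ranges: [-2.96, 2.96], [-0.34, 2.1], [-1.41, 1.46], [0.24, 2.44], [-1.37, 4.51], [0.17, 1.92], [-2.96, 2.96]. Speed limits (rad/s): [2.39, 2.39, 3.14, 3.14, 3.14, 3.14, 3.14].

INTERFACE

Orientations are given as a rotation vector (axis times angle).
In Python, from bench import r, eyes gives the robot as it stands.
- The arm moves only by the tool step_arm, never from a script. Its argument "rows" is a list of rows, each a list of 6 numbers: the shift along the world's x, y, z in units of 60 cm (1.0 is 60 cm), then the turn, a rotation vector about the world's x, y, z in units of pi rad (1.0 is pi rad). In form: [[x, y, z, rx, ry, rz], ...]. A call has 1 to 5 rows; each row is the pose to reach, as a shift and turn from the pose commanded when the call began, turning the shorter way round; what a row does not reach only later rows make up. A row lasts 1/12 s, in which the tool goes at most 41.7 mm and 7.16 degrees, less where a joint would pass 70% of its speed; a pose out of reach is approached as far as the arm can. A call with a number of a shift or a turn outside -1 to 1 is refused whole. A call with a gripper value outside its range is refused whole. "jaw" is the closure, from 0 (fully open) to 1 (shut), set as the call begins (left out, the last holds). The fingers move at their own pace and stop on an object; "squeeze" is the grip in N (left out, the last holds). Time passes only in rows, so rows that repeat a pose let the fingers close. It gives the time, the measured TCP pose, the force, the opening and the grip force at its end, in the units of the state.
- r.get_obs(): the state, without advancing time (a new reading comes with each control period).
- eyes.grab_frame(name): name is "scene" or "top"; returns the picture (480x640x3 uint8, red, green, blue); there is no depth.
- eyes.camera_info(name): a dict with "mtx" (3x3 intrinsics, pixels), "extrinsics" (4x4, takes a point from camera to world coordinates). Camera axes: x right, y down, z forward; pixel columns grow to the right and rows downward; lengths in m; the calibration is good to about 2 mm. A picture is of the moment at which its call begins. camera_info takes no time and is no camera call.
- r.hand_in(): hands the job in; it is judged then, once.
The state is a dict: "clock": time; "joints": joint angles; "qvel": joint speeds; "tau": joint torques, N m; "tcp_pos": TCP position; "orientation": TCP orientation; "contact_force": force on the tool from outside, world axes, zero at the start; "moment": the same for the moment, N m; "grip_width": finger opening in m; "gripper_force": force on a finger pad.
Only numpy, scipy, OpenCV 4.12 (cv2) and the standard library are available. Lean on these libraries where they do the work, as an engineer would, in place of code of your own. Each camera call takes 0.05 s, during which the arm holds its last target. There are 200 camera calls.

## Working session

There is one attempt and no reset: what is moved stays moved. The work goes in short steps, Python scripts to look and compute and a tool call to move; the robot and the scene stay as the last step left them, time stands still between calls to the robot, and variables do not carry over. Pictures are saved under pics/ and viewed, at most 10 in all, crops included, and the job is handed in when it is done.

Besides the shell and the picture viewer there is one more tool, called after "Call:" as name([rows], argument=value, ...), one row to a line, values as JSON. step_arm: Moves the arm, as the interface text tells. Shifts and turns lie within -1 to 1; 1 stands for 60 cm of shift or pi rad of turn. Its arguments: {"type":"object","properties":{"rows":{"type":"array"},"jaw":{"type":"number"},"squeeze":{"type":"number"}},"required":["rows"]}

```bash
mkdir -p pics; python3 - <<'E'
from bench import r,eyes
import cv2,numpy as np
for n in("scene","top"):
    cv2.imwrite(f"pics/{n}0.png",eyes.grab_frame(n)[:,:,::-1]); c=eyes.camera_info(n); print(n,np.round(c["mtx"],1).tolist(),np.round(c["extrinsics"],4).tolist())
o=r.get_obs();print(o["clock"],o["tcp_pos"],o["orientation"],r.tips_ahead,o["grip_width"])
E
```

```text
scene [[435.6, 0.0, 323.0], [0.0, 435.6, 242.6], [0.0, 0.0, 1.0]] [[0.7382, 0.5008, -0.4519, 0.9793], [0.6745, -0.5527, 0.4894, -0.4754], [-0.0046, -0.6661, -0.7458, 0.8243], [0.0, 0.0, 0.0, 1.0]]
top [[505.3, 0.0, 324.3], [0.0, 505.3, 238.7], [0.0, 0.0, 1.0]] [[0.0198, -0.9839, 0.1776, 0.3362], [-0.9995, -0.0152, 0.0272, -0.0261], [-0.024, -0.1781, -0.9837, 1.4466], [0.0, 0.0, 0.0, 1.0]]
0.1 [0.18174102 0.64957588 0.24443745] [-4.27123557e-01 -3.11234318e+00  2.48194517e-03] 0.014 0.08515424130519303
```

View pics/scene0.png

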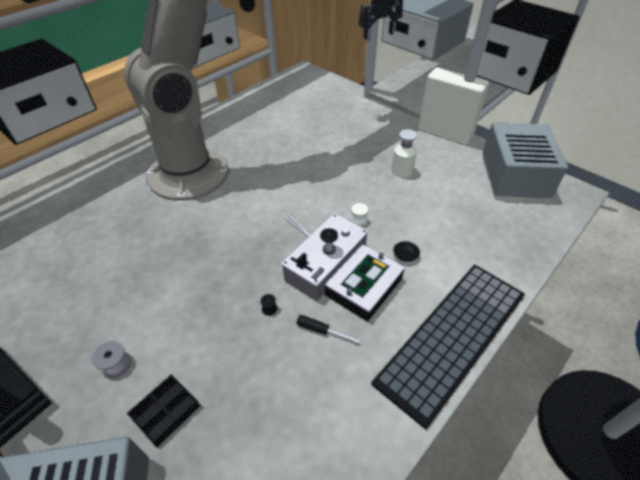

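View pics/top0.png

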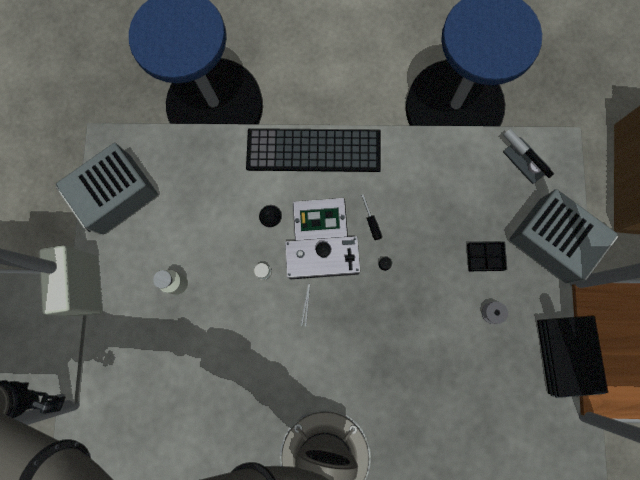

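The top view shows the holder block around (322,257), with the plunger at (323,249), the pin at (300,254) and the vent tab near (349,259). I'll enlarge crops from both cameras.

```bash
python3 - <<'E'
import cv2
a=cv2.imread("pics/top0.png")[190:290,270:390]; b=cv2.imread("pics/scene0.png")[195:325,265:415]
cv2.imwrite("pics/tc.png",cv2.resize(a,None,fx=6,fy=6,interpolation=2)); cv2.imwrite("pics/sc.png",cv2.resize(b,None,fx=4.6,fy=4.6,interpolation=2))
E
```

```text
(no output)
```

View pics/tc.png

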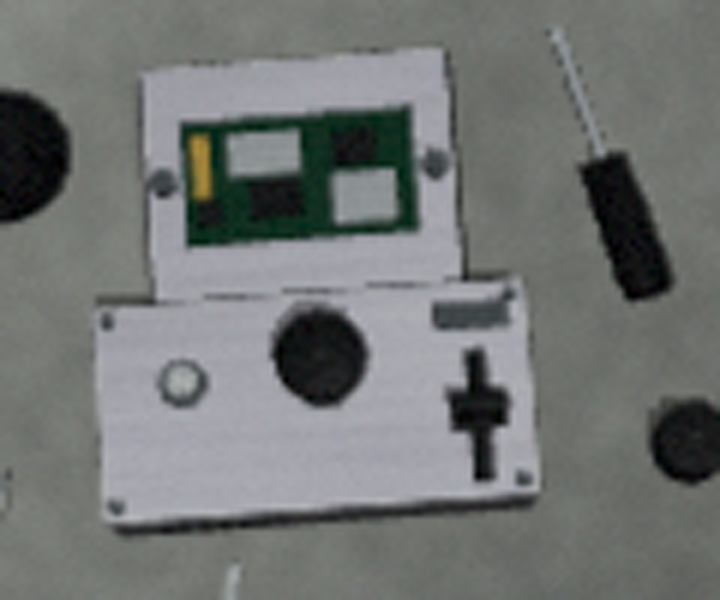

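View pics/sc.png

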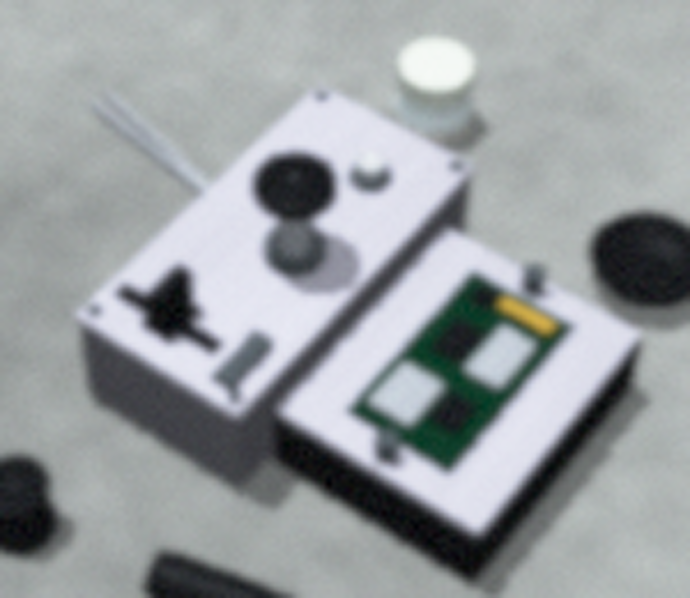

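The block corners, cap, pin and tab are all clear in both crops. The pin is nearly in. I'll fit the holder pose to the corners and cap.

```bash
cat >h.py <<'E'
import numpy as np
from bench import eyes
C={n:eyes.camera_info(n) for n in("scene","top")}
def proj(n,P):
    E=np.linalg.inv(C[n]["extrinsics"]);p=(E[:3,:3]@np.asarray(P).T).T+E[:3,3];q=(np.array(C[n]["mtx"])@p.T).T;return q[:,:2]/q[:,2:]
def ray(n,uv,z):
    E=np.array(C[n]["extrinsics"]);d=E[:3,:3]@np.linalg.solve(np.array(C[n]["mtx"]),[*uv,1]);t=E[:3,3];return t+d*(z-t[2])/d[2]
tc=lambda a:(np.array(a,float)+.5)/6-.5+[270,190]
sc=lambda a:(np.array(a,float)+.5)/4.6-.5+[265,195]
def W(p,L):
    c,s=np.cos(p[2]),np.sin(p[2]);L=np.atleast_2d(L);return np.c_[p[0]+c*L[:,0]-s*L[:,1],p[1]+s*L[:,0]+c*L[:,1],L[:,2]]
E
python3 - <<'E'
from h import *
from scipy.optimize import least_squares
L=np.array([[50,100,70],[50,-100,70],[-50,-100,70],[-50,100,70],[12,-5,125]])/1000
t=tc([[97,303],[522,280],[538,493],[103,516],[320,355]]); s=sc([[470,165],[240,412],[80,318],[318,90],[294,184]])
f=lambda p:np.r_[proj("top",W(p,L))-t,proj("scene",W(p,L))-s].ravel()
o=least_squares(f,[.7,0,0]);p=o.x;print(p,np.degrees(p[2]));print(np.round(o.fun.reshape(-1,2),1).tolist())
np.save("p.npy",p)
def loc(w):
    c,s=np.cos(p[2]),np.sin(p[2]);d=w[:2]-p[:2];return np.round([c*d[0]+s*d[1],-s*d[0]+c*d[1]],4)
print("tab",loc(ray("top",tc([478,405]),.099)),"pin",loc(ray("top",tc([183,383]),.078)),"cap",loc(ray("top",tc([320,355]),.125)),loc(ray("scene",sc([294,184]),.125)))
print("jar,loupe",loc(ray("top",[262,268],.045)),loc(ray("top",[385,263],.036)))
for d in np.arange(-.025,.011,.005):print(d,proj("top",W(p,[d,-.075,.099])).round(1),((proj("scene",W(p,[d,-.075,.099]))-[265,195])*4.6).round())
for n,l in dict(tabc=[-.0,-.075,.086],plunger=[.012,-.005,.125],pin=[.012,.06,.077]).items():print(n,W(p,l))
E
```

```text
[0.53577314 0.01602005 0.08746175] 5.011189367857659
[[-0.4, 0.8], [0.7, -0.4], [1.0, -0.1], [0.5, 1.2], [0.6, -0.2], [1.6, 0.3], [-0.1, 0.9], [-0.7, -0.6], [0.8, -1.2], [0.7, -0.9]]
tab [-0.0118 -0.0722] pin [0.0109 0.0607] cap [ 0.0117 -0.0034] [ 0.0123 -0.0081]
jar,loupe [-0.0176  0.1716] [-0.0267 -0.1731]
-0.025 [[350.7 261.9]] [[145. 267.]]
-0.02 [[350.5 260. ]] [[153. 272.]]
-0.015 [[350.4 258.2]] [[161. 277.]]
-0.009999999999999998 [[350.2 256.3]] [[169. 282.]]
-0.0049999999999999975 [[350.1 254.5]] [[177. 286.]]
3.469446951953614e-18 [[350.  252.7]] [[186. 291.]]
0.0050000000000000044 [[349.8 250.9]] [[194. 296.]]
0.010000000000000002 [[349.7 249. ]] [[202. 301.]]
tabc [[ 0.54232441 -0.05869327  0.086     ]]
plunger [[0.54816403 0.01208736 0.125     ]]
pin [[0.54248626 0.07683891 0.077     ]]
```

The fit is good to about 1 px. The holder is at (0.536, 0.016) with a yaw of 5°, and the tab is open at about own x -0.013. I'll shut the jaws, turn to holder yaw and approach behind the tab.

Call:
step_arm([
  [0.15,-0.283,0,0,0,0.1147],
  [0.15,-0.283,0,0,0,0.1147],
  [0.15,-0.283,0,0,0,0.1147],
  [0.15,-0.283,0,0,0,0.1147],
  [0.15,-0.283,0,0,0,0.1147],
], jaw=1, squeeze=30)

```text
clock: 0.52
tcp_pos: [0.2744, 0.4756, 0.2448]
orientation: [-0.132, 3.139, -0.004]
contact_force: [0.4, -0.5, 1.2]
grip_width: 0.0254
gripper_force: 0.0
```

Call:
step_arm([
  [0.18,-0.267,0,0,0,0],
  [0.18,-0.267,0,0,0,0],
  [0.18,-0.267,0,0,0,0],
  [0.18,-0.267,0,0,0,0],
  [0.18,-0.267,0,0,0,0],
])

```text
clock: 0.93
tcp_pos: [0.3819, 0.3156, 0.2451]
orientation: [-0.131, 3.139, -0.002]
contact_force: [0.5, 0.3, 0.4]
grip_width: -0.0001
gripper_force: 0.0
```

Call:
step_arm([
  [0.15,-0.3,0,0,0,0],
  [0.15,-0.3,0,0,0,0],
  [0.15,-0.3,0,0,0,0],
  [0.15,-0.3,0,0,0,0],
  [0.15,-0.3,0,0,0,0],
])

```text
clock: 1.35
tcp_pos: [0.4705, 0.1368, 0.2453]
orientation: [-0.135, 3.139, -0.001]
contact_force: [0.0, 0.3, -1.1]
grip_width: 0.0003
gripper_force: 0.0
```

Call:
step_arm([
  [0.028,-0.334,0,0,0,0],
  [0.028,-0.334,0,0,0,0],
  [0.028,-0.334,0,0,0,0],
  [0.028,-0.334,0,0,0,0],
  [0.028,-0.334,0,0,0,0],
])

```text
clock: 1.77
tcp_pos: [0.4861, -0.0635, 0.2453]
orientation: [0.135, -3.139, 0.001]
contact_force: [0.6, 0.0, -0.1]
grip_width: 0.0
gripper_force: 0.0
```

Call:
step_arm([
  [0,0,-0.06,0,0,0],
  [0,0,-0.12,0,0,0],
  [0,0,-0.18,0,0,0],
  [0,0,-0.23,0,0,0],
  [0,0,-0.248,0,0,0],
])

```text
clock: 2.18
tcp_pos: [0.4837, -0.0602, 0.0928]
orientation: [0.137, -3.132, 0.0]
contact_force: [-0.2, 0.3, -0.3]
grip_width: -0.0003
gripper_force: 0.0
```

```bash
python3 - <<'E'
from bench import r,eyes
import cv2
o=r.get_obs();print(o["clock"],o["tcp_pos"],o["contact_force"])
a=eyes.grab_frame("scene")[:,:,::-1][195:325,265:415]
cv2.imwrite("pics/s1.png",cv2.resize(a,None,fx=4.6,fy=4.6,interpolation=2))
E
```

```text
2.1833 [ 0.48372662 -0.06024655  0.09275425] [-0.21317453  0.2755244  -0.30928994]
```

View pics/s1.png

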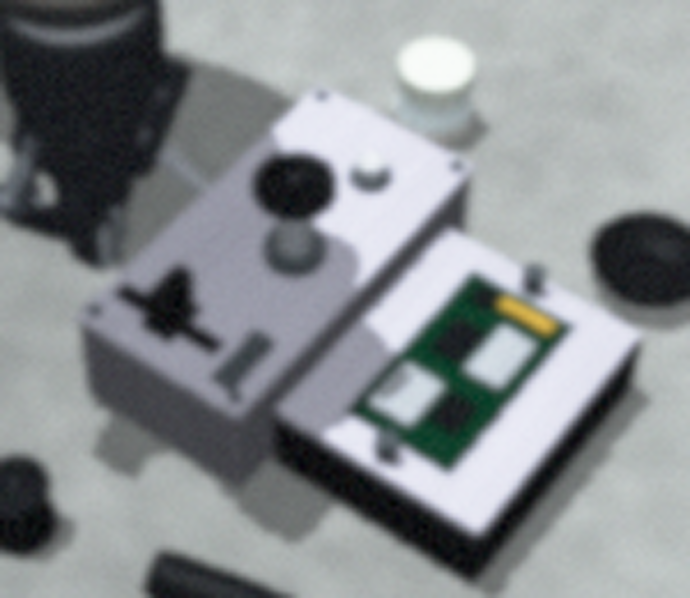

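The closed fingertips are just behind the tab at about (90,260) in the crop, at the right height. Pushing along the holder's +x.

Call:
step_arm([
  [0.02,0,0,0,0,0],
  [0.04,0.0,0,0,0,0],
  [0.055,0,0,0,0,0],
  [0.066,0,0,0,0,0],
  [0.075,0,0,0,0,0],
])

```text
clock: 2.65
tcp_pos: [0.532, -0.06, 0.0972]
orientation: [0.138, -3.138, -0.001]
contact_force: [-3.6, 0.5, 1.2]
grip_width: 0.0
gripper_force: 1.5
```

Call:
step_arm([
  [0.006,0.0005,0,0,0,0],
  [0.01,0.001,0,0,0,0],
  [0.014,0.0015,0,0,0,0],
  [0.014,0.0015,0,0,0,0],
])

```text
clock: 2.98
tcp_pos: [0.5405, -0.0596, 0.0967]
orientation: [-0.137, 3.138, -0.0]
contact_force: [-0.8, 0.2, 0.2]
grip_width: 0.0002
gripper_force: 0.4
```

Call:
step_arm([
  [0.004,0.0003,0,0,0,0],
  [0.008,0.0007,0,0,0,0],
  [0.008,0.0007,0,0,0,0],
])

```text
clock: 3.23
tcp_pos: [0.5427, -0.0594, 0.0961]
orientation: [0.136, -3.134, -0.0]
contact_force: [-8.5, -0.1, 6.0]
grip_width: -0.0006
gripper_force: 4.0
```

Call:
step_arm([
  [0.006,0.0005,0,0,0,0],
  [0.006,0.0005,0,0,0,0],
  [0.006,0.0005,0,0,0,0],
])

```text
clock: 3.48
tcp_pos: [0.5429, -0.0595, 0.0954]
orientation: [0.135, -3.127, -0.002]
contact_force: [-16.1, -0.4, 10.8]
grip_width: -0.0003
gripper_force: 8.1
```

Call:
step_arm([
  [-0.02,0,0,0,0,0],
  [-0.04,0,0,0,0,0],
  [-0.04,0,0.05,0,0,0],
  [-0.04,0,0.1,0,0,0],
  [-0.04,0,0.1,0,0,0],
])

```text
clock: 3.9
tcp_pos: [0.5283, -0.0594, 0.1615]
orientation: [-0.136, 3.129, -0.0]
contact_force: [1.4, -0.3, -0.1]
grip_width: -0.0001
gripper_force: 0.0
```

```bash
python3 - <<'E'
from bench import r,eyes
import cv2,numpy as np
from h import *
o=r.get_obs();print(o["clock"],o["tcp_pos"],o["contact_force"])
a=eyes.grab_frame("scene")[:,:,::-1][195:325,265:415]
cv2.imwrite("pics/s2.png",cv2.resize(a,None,fx=4.6,fy=4.6,interpolation=2))
p=np.load("p.npy")
for d in (-.015,0,.01,.015):print(d,((proj("scene",W(p,[d,-.075,.099]))-[265,195])*4.6).round())
E
```

```text
3.9 [ 0.52827827 -0.05940075  0.16149472] [ 1.38069396 -0.31456703 -0.07390024]
-0.015 [[161. 277.]]
0 [[186. 291.]]
0.01 [[202. 301.]]
0.015 [[211. 306.]]
```

View pics/s2.png

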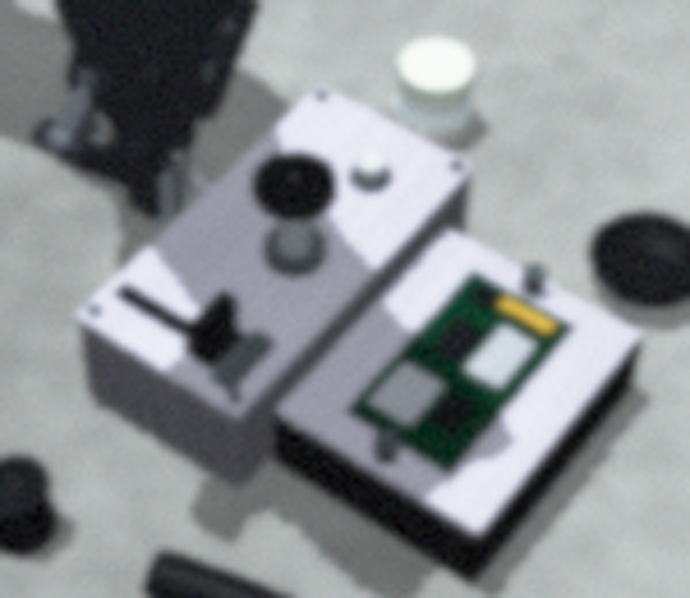

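The tab has moved to the far end of its slot, near (215,325), and hit the stop with 16 N. The vent is shut, so I'll go over the plunger.

Call:
step_arm([
  [0.01,0.04,0.033,0,0,0],
  [0.02,0.09,0.033,0,0,0],
  [0.033,0.119,0.033,0,0,0],
  [0.033,0.119,0.033,0,0,0],
  [0.033,0.119,0.033,0,0,0],
])

```text
clock: 4.37
tcp_pos: [0.5445, 0.014, 0.1756]
orientation: [0.142, -3.138, 0.0]
contact_force: [-0.6, 0.2, 0.1]
grip_width: -0.0003
gripper_force: 0.0
```

Call:
step_arm([
  [0,0,0,0,0,0],
  [0,0,0,0,0,0],
])

```text
clock: 4.53
tcp_pos: [0.5438, 0.0113, 0.1758]
orientation: [0.135, -3.138, 0.001]
contact_force: [0.5, -0.5, 0.3]
grip_width: 0.0002
gripper_force: 0.0
```

Call:
step_arm([
  [0.007,0.001,-0.03,0,0,0],
  [0.007,0.001,-0.055,0,0,0],
  [0.007,0.001,-0.075,0,0,0],
  [0.007,0.001,-0.09,0,0,0],
  [0.007,0.001,-0.09,0,0,0],
])

```text
clock: 4.95
tcp_pos: [0.5488, 0.0121, 0.1217]
orientation: [-0.135, 3.138, -0.001]
contact_force: [-0.9, 0.0, 9.4]
grip_width: 0.0007
gripper_force: 4.6
```

Call:
step_arm([
  [0,0,-0.008,0,0,0],
  [0,0,-0.012,0,0,0],
  [0,0,-0.012,0,0,0],
  [0,0,-0.012,0,0,0],
])

```text
clock: 5.28
tcp_pos: [0.5489, 0.0121, 0.117]
orientation: [-0.134, 3.138, 0.001]
contact_force: [-6.2, 0.5, 19.8]
grip_width: -0.0
gripper_force: 10.1
```

Stroke 1 reached the bottom: TCP 0.117 and 20 N. Letting it rise fully, then repeating.

Call:
step_arm([
  [0,0,0.03,0,0,0],
  [0,0,0.06,0,0,0],
  [0,0,0.06,0,0,0],
  [0,0,0.06,0,0,0],
  [0,0,0.06,0,0,0],
])

```text
clock: 5.7
tcp_pos: [0.5478, 0.0127, 0.1504]
orientation: [0.136, -3.138, 0.0]
contact_force: [-0.5, -0.6, -1.1]
grip_width: -0.0004
gripper_force: 0.0
```

Call:
step_arm([
  [0,0,0,0,0,0],
  [0,0,0,0,0,0],
  [0,0,0,0,0,0],
  [0,0,0,0,0,0],
])

```text
clock: 6.03
tcp_pos: [0.5482, 0.0132, 0.1506]
orientation: [0.137, -3.138, 0.0]
contact_force: [-0.3, -0.0, -0.1]
grip_width: 0.0001
gripper_force: 0.0
```

Call:
step_arm([
  [0,0,-0.02,0,0,0],
  [0,0,-0.04,0,0,0],
  [0,0,-0.055,0,0,0],
  [0,0,-0.06,0,0,0],
  [0,0,-0.06,0,0,0],
])

```text
clock: 6.45
tcp_pos: [0.55, 0.0133, 0.117]
orientation: [-0.136, 3.136, 0.002]
contact_force: [-5.5, -0.2, 24.8]
grip_width: 0.0001
gripper_force: 13.0
```

Call:
step_arm([
  [0,0,0,0,0,0],
  [0,0,0,0,0,0],
])

```text
clock: 6.62
tcp_pos: [0.55, 0.0133, 0.1169]
orientation: [-0.137, 3.136, 0.002]
contact_force: [-4.9, -0.3, 26.5]
grip_width: -0.0005
gripper_force: 12.7
```

Call:
step_arm([
  [0,0,0.03,0,0,0],
  [0,0,0.06,0,0,0],
  [0,0,0.06,0,0,0],
  [0,0,0.06,0,0,0],
  [0,0,0.06,0,0,0],
])

```text
clock: 7.03
tcp_pos: [0.5477, 0.0134, 0.1498]
orientation: [0.138, -3.137, 0.0]
contact_force: [-0.4, -0.2, -0.7]
grip_width: -0.0004
gripper_force: 0.0
```

Call:
step_arm([
  [0,0,0,0,0,0],
  [0,0,0,0,0,0],
  [0,0,0,0,0,0],
  [0,0,0,0,0,0],
])

```text
clock: 7.37
tcp_pos: [0.5482, 0.0132, 0.1506]
orientation: [0.137, -3.138, 0.0]
contact_force: [-0.5, -1.6, -0.6]
grip_width: 0.0003
gripper_force: 0.0
```

```bash
python3 - <<'E'
from bench import r,eyes
import cv2,numpy as np
from h import *
o=r.get_obs();print(o["clock"],o["tcp_pos"],o["contact_force"])
a=eyes.grab_frame("scene")[:,:,::-1][195:325,265:415]
cv2.imwrite("pics/s3.png",cv2.resize(a,None,fx=4.6,fy=4.6,interpolation=2))
p=np.load("p.npy")
for d in (.077,.087,.097,.107,.117):print(d,((proj("scene",W(p,[.012,.06,d]))-[265,195])*4.6).round())
E
```

```text
7.3667 [0.54819874 0.01323086 0.15058915] [-0.51683776 -1.61910405 -0.58590031]
0.077 [[371. 168.]]
0.087 [[372. 154.]]
0.097 [[373. 141.]]
0.107 [[373. 127.]]
0.117 [[374. 113.]]
```

View pics/s3.png

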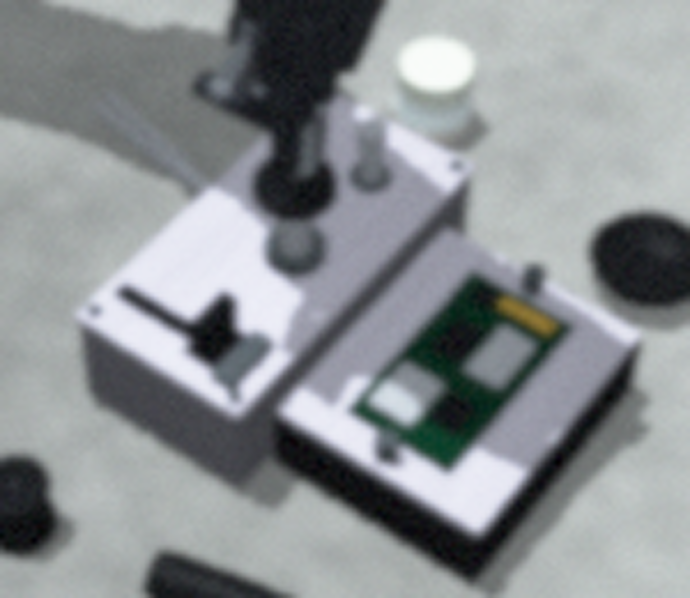

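The plunger is up and the pin head is at about (370,117), so it's mostly out, but no black band shows yet. Extra strokes do no harm, so I'll do two more.

Call:
step_arm([
  [0,0,-0.02,0,0,0],
  [0,0,-0.04,0,0,0],
  [0,0,-0.055,0,0,0],
  [0,0,-0.06,0,0,0],
  [0,0,-0.06,0,0,0],
])

```text
clock: 7.83
tcp_pos: [0.5501, 0.0133, 0.117]
orientation: [-0.136, 3.136, 0.002]
contact_force: [-5.5, -0.3, 24.4]
grip_width: -0.0001
gripper_force: 12.6
```

Call:
step_arm([
  [0,0,0,0,0,0],
  [0,0,0,0,0,0],
])

```text
clock: 8.0
tcp_pos: [0.5501, 0.0133, 0.117]
orientation: [-0.137, 3.135, 0.002]
contact_force: [-5.6, -0.6, 24.2]
grip_width: 0.0001
gripper_force: 12.3
```

Call:
step_arm([
  [0,0,0.03,0,0,0],
  [0,0,0.06,0,0,0],
  [0,0,0.06,0,0,0],
  [0,0,0.06,0,0,0],
  [0,0,0.06,0,0,0],
])

```text
clock: 8.42
tcp_pos: [0.5477, 0.0133, 0.1499]
orientation: [0.138, -3.137, 0.0]
contact_force: [-0.7, 0.4, 0.5]
grip_width: -0.0001
gripper_force: 0.0
```

Call:
step_arm([
  [0,0,0,0,0,0],
  [0,0,0,0,0,0],
  [0,0,0,0,0,0],
  [0,0,0,0,0,0],
])

```text
clock: 8.75
tcp_pos: [0.5482, 0.0132, 0.1506]
orientation: [0.137, -3.138, 0.0]
contact_force: [0.4, 0.8, -1.1]
grip_width: -0.0002
gripper_force: 0.0
```

Call:
step_arm([
  [0,0,-0.02,0,0,0],
  [0,0,-0.04,0,0,0],
  [0,0,-0.055,0,0,0],
  [0,0,-0.06,0,0,0],
  [0,0,-0.06,0,0,0],
])

```text
clock: 9.17
tcp_pos: [0.55, 0.0133, 0.117]
orientation: [-0.136, 3.136, 0.002]
contact_force: [-5.6, 0.2, 25.4]
grip_width: 0.0001
gripper_force: 12.8
```

Call:
step_arm([
  [0,0,0,0,0,0],
  [0,0,0,0,0,0],
])

```text
clock: 9.33
tcp_pos: [0.55, 0.0133, 0.1169]
orientation: [-0.137, 3.135, 0.002]
contact_force: [-5.2, -0.6, 25.1]
grip_width: 0.0001
gripper_force: 12.5
```

Call:
step_arm([
  [0,0,0.03,0,0,0],
  [0,0,0.06,0,0,0],
  [0,0,0.06,0,0,0],
  [0,0,0.06,0,0,0],
  [0,0,0.06,0,0,0],
])

```text
clock: 9.75
tcp_pos: [0.5477, 0.0133, 0.1498]
orientation: [0.138, -3.137, 0.0]
contact_force: [0.8, -0.1, -0.9]
grip_width: 0.0
gripper_force: 0.0
```

Call:
step_arm([
  [0,0,0,0,0,0],
  [0,0,0,0,0,0],
  [0,0,0,0,0,0],
  [0,0,0,0,0,0],
])

```text
clock: 10.08
tcp_pos: [0.5482, 0.0133, 0.1505]
orientation: [0.137, -3.138, 0.0]
contact_force: [-0.2, -0.5, 0.1]
grip_width: 0.0001
gripper_force: 0.0
```

```bash
python3 - <<'E'
from bench import r,eyes
import cv2
o=r.get_obs();print(o["clock"],o["tcp_pos"],o["contact_force"])
a=eyes.grab_frame("scene")[:,:,::-1][195:325,265:415]
cv2.imwrite("pics/s4.png",cv2.resize(a,None,fx=4.6,fy=4.6,interpolation=2))
E
```

```text
10.0833 [0.54815457 0.01325455 0.15053971] [-0.23114221 -0.45119385  0.10883019]
```

View pics/s4.png

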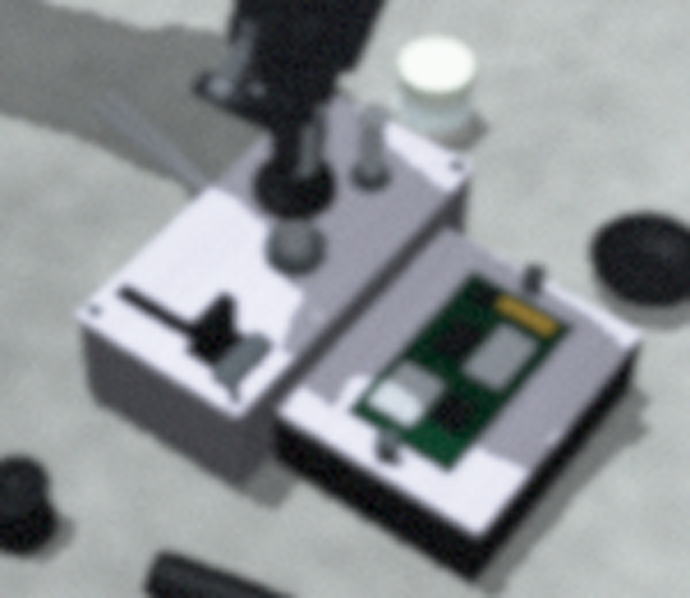

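The pin is a little higher now, with its head at about (372,112), which matches fully out (predicted 374,113). I'll do a fifth stroke to cover the worst case, then withdraw upward.

Call:
step_arm([
  [0,0,-0.02,0,0,0],
  [0,0,-0.04,0,0,0],
  [0,0,-0.055,0,0,0],
  [0,0,-0.06,0,0,0],
  [0,0,-0.06,0,0,0],
])

```text
clock: 10.55
tcp_pos: [0.5501, 0.0133, 0.117]
orientation: [-0.136, 3.136, 0.002]
contact_force: [-5.0, -0.3, 24.9]
grip_width: -0.0
gripper_force: 12.6
```

Call:
step_arm([
  [0,0,0,0,0,0],
  [0,0,0,0,0,0],
])

```text
clock: 10.72
tcp_pos: [0.5501, 0.0133, 0.117]
orientation: [-0.137, 3.135, 0.002]
contact_force: [-5.7, 0.5, 24.2]
grip_width: -0.0
gripper_force: 12.3
```

Call:
step_arm([
  [0,0,0.03,0,0,0],
  [0,0,0.06,0,0,0],
  [0,0,0.1,0,0,0],
  [0,0,0.14,0,0,0],
  [0,0,0.18,0,0,0],
])

```text
clock: 11.13
tcp_pos: [0.5479, 0.0133, 0.2228]
orientation: [0.137, -3.137, 0.0]
contact_force: [1.5, 0.1, -0.7]
grip_width: -0.0
gripper_force: 0.0
```

Call:
step_arm([
  [-0.04,-0.06,0.04,0,0,0],
  [-0.08,-0.12,0.08,0,0,0],
  [-0.08,-0.18,0.08,0,0,0],
  [-0.08,-0.24,0.08,0,0,0],
  [-0.08,-0.24,0.08,0,0,0],
])

```text
clock: 11.55
tcp_pos: [0.4988, -0.1394, 0.2716]
orientation: [-0.121, 3.138, -0.005]
contact_force: [-0.1, -0.6, 0.6]
grip_width: 0.0002
gripper_force: 0.0
```

Call:
step_arm([
  [0,0,0,0,0,0],
  [0,0,0,0,0,0],
  [0,0,0,0,0,0],
  [0,0,0,0,0,0],
  [0,0,0,0,0,0],
])

```text
clock: 11.97
tcp_pos: [0.5007, -0.1293, 0.2706]
orientation: [0.141, -3.138, -0.0]
contact_force: [0.2, 0.3, 0.2]
grip_width: 0.0
gripper_force: 0.0
```

```bash
python3 - <<'E'
from bench import r,eyes
import cv2
o=r.get_obs();print(o["clock"],o["tcp_pos"],o["contact_force"])
a=eyes.grab_frame("scene")[:,:,::-1][195:325,265:415]
cv2.imwrite("pics/s5.png",cv2.resize(a,None,fx=4.6,fy=4.6,interpolation=2))
E
```

```text
11.9667 [ 0.50066332 -0.1293471   0.27061725] [0.20232549 0.25421133 0.22418421]
```

View pics/s5.png

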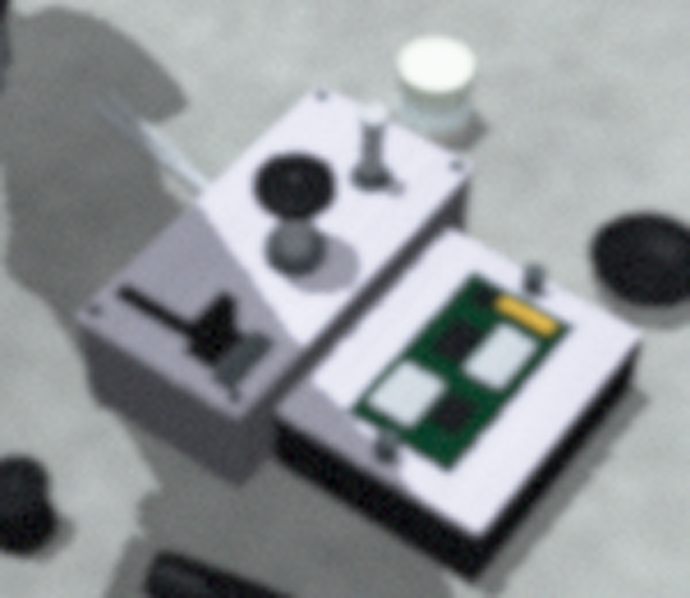

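The pin's head is at (374,112), as predicted for fully out, and its foot looks dark. The plunger is up, the tab is at its stop and the robot is clear.

```bash
python3 -c "
from bench import r
print(r.hand_in())"
```

```text
the job is handed in; nothing more can be done
None
```

The job is handed in, with no verdict returned: the vent was pushed to its stop, five full strokes brought the pin fully out by the last image, the plunger is up and the arm is clear.

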